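# Fit the lamp module into the light source

## Task

Fit the LED lamp module into the round port on top of the grey light source: find where its three lugs drop through the notches, push it down against the spring, turn it clockwise (seen from above) as far as it goes and let it spring up into its lock so that it stays in by itself when you let go. Only then flip the red cam lever fully over to its other side to clamp it. Leave the jar, the blue bin and the screwdriver where they are.

Things in the scene. Friction and masses are not known exactly. Their poses are not given: they have to be found in the camera images.
- module: loose upright lamp module, 0.15 kg. Origin: centre of its underside, z up. Aluminium plug 31 mm diameter, z 0 to 24 mm, chamfered foot. Three lugs 120 degrees apart, at its +x and +-120 degrees from it, 9 mm wide, out to 22.5 mm from the axis, z 2 to 8. Blue flange 56 mm diameter, z 24 to 28, with a white mark over each lug. Square head above
- module_grip (a point): on the module's axis in its dark square finned head, 50 mm above the module's origin; axes as the module's. The head, to grip: 40 x 40 mm, sides along x and y, 28 to 64 mm above the origin, yellow disc on top
- source: fixed grey light source, box 170 (x) x 200 (y) x 70 (z) mm; origin at the centre of its underside, z up. On its top stand the port collar and the cam lever
- port (a point): centre of the port's mouth, top of its aluminium collar (66 mm outer diameter, 28 mm high), 98 mm above the bench; axes as the source's. Brass lips flush with the mouth leave a 34 mm bore and three notches 13 mm wide, 120 degrees apart. The ring is turned by an unknown amount: one notch points up to 20 degrees either side of the source's +x
- lever (a joint): cam lever hinge about the source's +y axis, rad. 0: leans 40 degrees from upright to the source's -x side (open); grows as it swings over the top towards +x; 2.0: fully over, 74 degrees beyond upright. Starts at 0 to 0.3. Stiff (0.12 N m), stays where left
- lever_pivot (a point): point on the lever's hinge axis, mid-width of the lever, 86 mm above the bench, 92 mm to the +y side of the port's axis; axes as the light source's
- lever_tip (a point): middle of the free end of the lever, 74 mm from the hinge axis. The lever is a bar 7 x 13 mm with a red end grip 12 thick x 18 wide x 32 mm long
- jar: bystander: amber jar with white cap, 44 mm diameter, 60 mm high, origin at the centre of its underside
- bin: bystander: open blue bin 100 x 80 x 45 mm, origin at the centre of its underside
- driver: bystander: yellow screwdriver lying along its x, 170 mm long, origin under its middle
- port_locked (a point): on the port's axis, 15 mm below the mouth: where the module's origin rests when locked. Relative to the mouth that origin is at -2 mm with lugs on top of the lips, -9 with lugs in the notches, on the spring; pushed below -18 (limit -24; spring 6 to 11 N) it turns clockwise only, about 62 degrees to a stop; let go there, it springs up 3 mm or more into the lock
Things that resemble listed ones, but are neither listed nor needed, are in the scene too. What is shaped like the module but brown, green or turquoise is not meant.

How it is judged:
By the outcome, as a careful person would: the job done as asked, in the order asked, and still so for the second after the job is handed in, with the robot touching nothing.
It also fails if it takes over 64 s, if anything falls off the work surface, if the arm or the gripper's body presses on something with over 40 N, if the wrist force passes 120 N, or if a joint passes its speed limit or range.

## Robot

A 6-joint arm with a two-finger parallel gripper is mounted at the origin on the work surface. World frame = base frame: x ahead of the robot, y to its left, z up, the work surface at z = 0. Lengths are in mm, angles in degrees, forces in N, time in s.
With the tool pointing down it reaches from about 300 to 850 mm from the base axis. Payload 4.2 kg.
Tool frame: the origin (TCP) lies midway between the tips of the shut fingers; the grasp point (between the pads) lies 19 mm behind it (env.grip_point_offset is the distance from the TCP to the grasp point, in mm); z points along the fingers, x is the direction in which the jaws open and shut, and the axes are right-handed (so a half turn about z gives the same grasp; the last joint's range is limited). The gripper opens to 91 mm and grips with 3 to 60 N. Pads are 32 mm wide; open, the fingers measure 118 mm over their backs; the gripper's body (76 mm by 178 mm) begins 60 mm behind the grasp point.
Start: joints at [-77.922, 18.312, 89.639, -0, 72.044, -1.146], TCP at [131.537, -559.769, 213.976] pointing down, gripper open.
Joint ranges: [-177.97, 177.97], [-48.28, 115.42], [12.27, 149.76], [-77.06, 257.06], [2.81, 150.46], [-146.56, 146.56]. Speed limits (degrees/s): [147.25, 147.25, 180, 180, 180, 180].

## Interface

Orientations are given as [roll, pitch, yaw] about the fixed x, y, z axes, in that order (R = Rz(yaw) Ry(pitch) Rx(roll)).
In Python, from workcell import env gives the robot as it stands.
- The arm moves only by the shell command python3 -m pendant 'ROWS' [FORCE]. ROWS is JSON, a list of rows, each an object with "xyz": the shift along the tool's x, y, z in m, a list of three; "roll": the turn about the tool's z in degrees; "jaw": the closure, from 0 (fully open) to 1 (shut). A call has exactly 8 rows; each row is the pose to reach, as a shift and turn from the pose commanded when the call began, along the tool's axes at that moment; what a row does not reach only later rows make up. A row lasts 1/8 s, in which the tool goes at most 62.5 mm and 10.7 degrees, less where a joint would pass 70% of its speed; a pose out of reach is approached as far as the arm can. A call with a gripper value outside its range is refused whole. The fingers move at their own pace and stop on an object; FORCE is the grip in N (left out, the last holds). Time passes only in rows, so rows that repeat a pose let the fingers close, or fill a call up. It gives the time, the measured TCP pose, the force and the opening at its end, in the units of the state.
- env.state(): the state, without advancing time (a new reading comes with each control period).
- env.grab_frame(name): name is "scene" or "top" or "wrist"; returns (picture, depth): 420x560x3 uint8, blue, green, red; 420x560 float32, mm along the optical axis (not along the pixel's ray), 0 where there is no reading.
- env.camera_params(name): a dict with "camera_matrix" (3x3 intrinsics, pixels), "cam_to_world" (4x4, takes a point from camera to world coordinates); the wrist camera has in their place "hand_eye" (4x4, takes a point from camera to tool coordinates, whose origin is the TCP and whose axes are the tool frame's). Camera axes: x right, y up, looking along -z (the intrinsics and any distortion apply to the point x, -y, -z); pixel columns grow to the right and rows downward; lengths in mm; the calibration is good to about 2 mm. A picture is of the moment at which its call begins: read the wrist's pose just before it. camera_params takes no time and is no camera call.
- env.job_done(): hands the job in, once; it reports no verdict.
The state is a dict: "time_s": time; "qpos": joint angles; "qvel": joint speeds; "effort": joint torques, N m; "ee_pos": TCP position; "ee_rot": TCP orientation; "force": force on the tool from outside, world axes, zero at the start; "torque": the same for the moment, N m; "gripper_width": finger opening in mm.
Only numpy, scipy, OpenCV 4.12 (cv2) and the standard library are available. Lean on these libraries where they do the work, as an engineer would, in place of code of your own. Each camera call takes 0.05 s, during which the arm holds its last target. There are 200 camera calls.

## Working session

There is one attempt and no reset: what is moved stays moved. The work goes in short steps, Python scripts to look and compute and a shell command to move; the robot and the scene stay as the last step left them, time stands still between calls to the robot, and variables do not carry over. Pictures are saved under pics/ and viewed, about 8 in all and at most 12, crops included, and the job is handed in when it is done.

```bash
mkdir -p pics; ls; cat > h.py <<'E'
import numpy as np, cv2
from workcell import env
from scipy.spatial.transform import Rotation as R
def T_tool(s):
    T=np.eye(4); T[:3,:3]=R.from_euler('xyz',s['ee_rot'],degrees=True).as_matrix(); T[:3,3]=s['ee_pos']; return T
def grab(n):
    s=env.state(); im,d=env.grab_frame(n); p=env.camera_params(n)
    K=np.array(p['camera_matrix']); C=np.array(p['cam_to_world']) if n!='wrist' else T_tool(s)@np.array(p['hand_eye'])
    return im,d,K,C,p
def ray(u,v,K,C):
    d=np.linalg.inv(K)@np.array([u,v,1.]); d=C[:3,:3]@np.array([d[0],-d[1],-d[2]]); return C[:3,3],d
def on_z(u,v,z,K,C):
    o,d=ray(u,v,K,C); return o+d*(z-o[2])/d[2]
def at_d(u,v,dep,K,C):
    o,d=ray(u,v,K,C); return o+d*dep
def proj(P,K,C):
    q=np.linalg.inv(C)@np.append(P,1); q=K@np.array([q[0],-q[1],-q[2]]); return q[:2]/q[2]
E
python3 - <<'E'
from h import *
print(env.state())
ims=[]
for n in ['scene','top','wrist']:
    im,d,K,C,p=grab(n); np.savez(f'{n}0.npz',im=im,d=d,K=K,C=C); print(n,{k:np.round(v,3).tolist() if not isinstance(v,str) else v for k,v in p.items()}); ims.append(im)
cv2.imwrite('pics/top0.png',cv2.resize(ims[1],(800,600)));cv2.imwrite('pics/scene0.png',cv2.resize(ims[0],(800,600)))
E
```

```text
pics
{'time_s': 0.0, 'qpos': array([-7.79233561e+01,  1.83527988e+01,  8.97052230e+01,  1.18679656e-03,
        7.20430825e+01, -1.14669588e+00]), 'qvel': array([-0.02464843,  0.00469557,  0.01483822, -0.02279637,  0.07428221,
        0.0301589 ]), 'effort': array([-1.81788964e-03, -4.12465203e+01, -2.31972206e+01,  7.27649918e-02,
        4.56630508e-02, -1.36237604e-04]), 'ee_pos': array([ 131.42675052, -559.27492841,  213.11668332]), 'ee_rot': array([-1.79996849e+02,  1.01061450e-01, -7.67770243e+01]), 'force': array([0.58154295, 0.01844784, 0.44217818]), 'torque': array([-0.00112934,  0.06131889,  0.00939482]), 'gripper_width': 91.15055133236805}
scene {'camera_matrix': [[443.204, 0.0, 283.018], [0.0, 443.204, 215.975], [0.0, 0.0, 1.0]], 'cam_to_world': [[-0.032, -0.773, 0.633, 1174.879], [0.999, -0.029, 0.015, -47.541], [0.007, 0.633, 0.774, 930.718], [0.0, 0.0, 0.0, 1.0]]}
top {'camera_matrix': [[399.115, 0.0, 276.463], [0.0, 399.115, 203.935], [0.0, 0.0, 1.0]], 'cam_to_world': [[-0.016, 0.99, -0.141, 385.449], [-1.0, -0.017, -0.005, -34.283], [-0.008, 0.14, 0.99, 1177.133], [0.0, 0.0, 0.0, 1.0]]}
wrist {'camera_matrix': [[343.587, 0.0, 283.381], [0.0, 343.587, 212.578], [0.0, 0.0, 1.0]], 'hand_eye': [[1.0, -0.0, 0.001, -0.271], [0.0, -0.969, -0.247, -68.973], [0.001, 0.247, -0.969, -169.565], [0.0, 0.0, 0.0, 1.0]]}
```

View pics/top0.png

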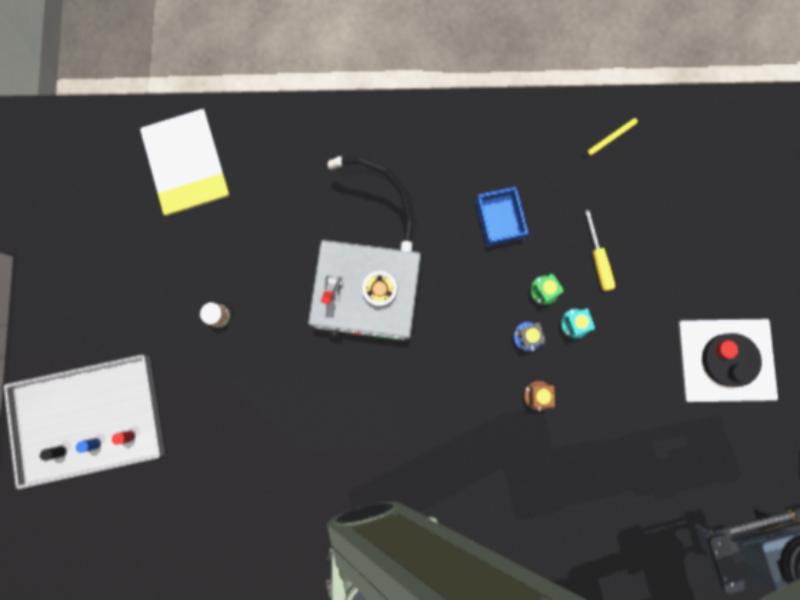

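View pics/scene0.png

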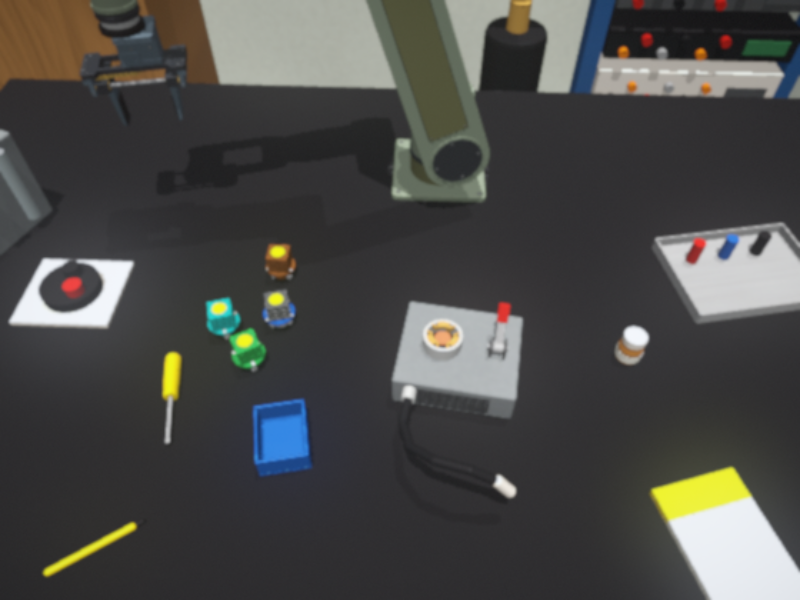

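The dark-headed, blue-flanged module is at top-view (530,336). The lookalikes are brown (541,396), green (546,289) and turquoise (578,322). The source is at about (365,290), with its lever on the left leaning towards the robot. Next I measure both and check the choice in a close crop.

```bash
python3 - <<'E'
from h import *
z=np.load('top0.npz'); im,d,K,C=[z[k] for k in ('im','d','K','C')]
f=560/800
hsv=cv2.cvtColor(im,cv2.COLOR_BGR2HSV)
# yellow discs
m=cv2.inRange(hsv,(22,120,150),(35,255,255))
n,l,st,ce=cv2.connectedComponentsWithStats(m)
for i in range(1,n):
    if st[i,4]>20:
        u,v=ce[i]; print('yellow',np.round(ce[i]/f),st[i,4],np.round(on_z(u,v,64,K,C)))
# port collar (white-ish)  + source top by depth
H,W=d.shape; uu,vv=np.meshgrid(np.arange(W),np.arange(H))
q=np.linalg.inv(K)@np.stack([uu.ravel(),vv.ravel(),np.ones(H*W)]); P=(C[:3,:3]@(np.stack([q[0],-q[1],-q[2]])*d.ravel())+C[:3,3:4]).T.reshape(H,W,3)
mk=((abs(P[...,2]-70)<8)&(uu>200)&(uu<310)&(vv>150)&(vv<250)).astype(np.uint8)
pts=P[mk>0][:,:2]; r=cv2.minAreaRect(pts.astype(np.float32)); print('src top',r,len(pts), 'z',np.median(P[mk>0][:,2]))
mk=(abs(P[...,2]-98)<5)&(uu>245)&(uu<290)&(vv>180)&(vv<225)
print('collar',P[mk].mean(0),mk.sum(), cv2.minEnclosingCircle(P[mk][:,:2].astype(np.float32)))
red=cv2.inRange(hsv,(0,150,120),(6,255,255))|cv2.inRange(hsv,(174,150,120),(180,255,255))
rr=(red>0)&(uu>215)&(uu<250)&(vv>185)&(vv<225); print('lever red',P[rr].mean(0),rr.sum())
a=cv2.resize(im[215:290,350:425],(400,400),interpolation=cv2.INTER_CUBIC);b=cv2.resize(im[160:245,210:300],(400,400),interpolation=cv2.INTER_CUBIC)
cv2.imwrite('pics/crop1.png',np.hstack([a,b]))
E
```

```text
yellow [612. 136.] 169 [ 857. -477.   64.]
yellow [193. 194.] 697 [749. 378.  64.]
yellow [604. 269.] 226 [ 581. -442.   64.]
yellow [543. 396.] 47 [ 336. -309.   64.]
src top ((586.6863403320312, 26.813400268554688), (200.02154541015625, 242.95947265625), 81.71244049072266) 3751 z 70.86188334482699
collar [547.38843573   1.87303234  98.48213302] 268 ((547.2674560546875, 2.138258934020996), 33.06053161621094)
lever red [524.11599549  96.20955872 143.11727168] 39
```

View pics/crop1.png

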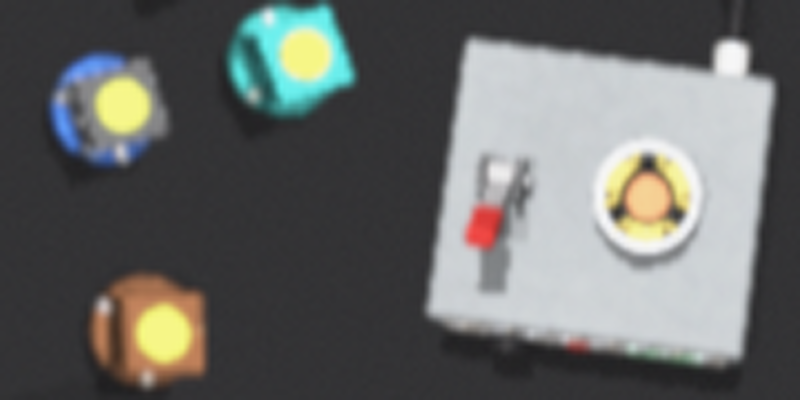

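The crop confirms it: dark head, blue flange, white marks. The port's notches point roughly towards image (648,162), (675,215) and (620,215). Next I get the module's position and plan the approach.

```bash
python3 - <<'E'
from h import *
z=np.load('top0.npz'); im,d,K,C=[z[k] for k in ('im','d','K','C')]
hsv=cv2.cvtColor(im,cv2.COLOR_BGR2HSV)
m=cv2.inRange(hsv,(22,90,150),(36,255,255))
sub=np.zeros_like(m); sub[180:290,350:425]=m[180:290,350:425]
n,l,st,ce=cv2.connectedComponentsWithStats(sub)
for i in range(1,n):
    if st[i,4]>8: print(np.round(ce[i]/.7),st[i,4],np.round(on_z(*ce[i],64,K,C)))
s=env.state(); print(s['ee_pos'],s['ee_rot'])
T=T_tool(s); u,v=350+123/400*75,215+105/400*75
M=on_z(u,v,64,K,C); print('M',M)
for tgt in (M,np.array([547,2,98])):
  print('tool delta',np.round(T[:3,:3].T@(tgt-T[:3,3])))
E
```

```text
[602. 270.] 137 [ 579. -438.   64.]
[549. 287.] 64 [ 548. -332.   64.]
[581. 321.] 50 [ 478. -391.   64.]
[532. 335.] 78 [ 453. -294.   64.]
[543. 396.] 89 [ 336. -309.   64.]
[ 131.46465994 -559.40461254  213.34436837] [-1.79998122e+02  7.30313590e-02 -7.67771785e+01]
M [ 452.54673817 -295.61708143   64.        ]
tool delta [-183. -373.  150.]
tool delta [-451. -533.  116.]
```

```bash
python3 -m pendant '[{"xyz":[-0.026,-0.053,0.0],"roll":0,"jaw":0},{"xyz":[-0.052,-0.106,0.0],"roll":0,"jaw":0},{"xyz":[-0.078,-0.16,0.0],"roll":0,"jaw":0},{"xyz":[-0.104,-0.213,0.0],"roll":0,"jaw":0},{"xyz":[-0.13,-0.266,0.0],"roll":0,"jaw":0},{"xyz":[-0.157,-0.32,0.0],"roll":0,"jaw":0},{"xyz":[-0.183,-0.373,0.02],"roll":0,"jaw":0},{"xyz":[-0.183,-0.373,0.02],"roll":0,"jaw":0}]' 30
python3 - <<'E'
from h import *
im,d,K,C,p=grab('wrist'); np.savez('w1.npz',im=im,d=d,K=K,C=C); print(env.state()['ee_pos'])
cv2.imwrite('pics/w1.png',im)
E
```

```text
time_s: 1.15
ee_pos: [454.4, -293.1, 192.1]
ee_rot: [179.9, 0.2, -76.5]
force: [-0.9, -0.6, 0.1]
gripper_width: 90.9
[ 453.22748553 -294.7896668   192.86808817]
```

View pics/w1.png

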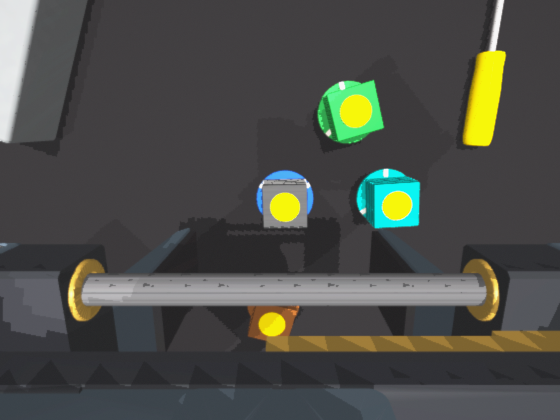

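The target, dark head and yellow disc, is at (285,206) and nearly square to the tool. Its white marks are at (264,183) and (306,183), and the lookalikes and screwdriver sit outside the jaw path. Next: head yaw, axis and mark angles.

```bash
cat >> h.py <<'E'
def cloud(d,K,C):
    H,W=d.shape; uu,vv=np.meshgrid(np.arange(W),np.arange(H))
    q=np.linalg.inv(K)@np.stack([uu.ravel(),vv.ravel(),np.ones(H*W)])
    return (C[:3,:3]@(np.stack([q[0],-q[1],-q[2]])*d.ravel())+C[:3,3:4]).T.reshape(H,W,3)
E
python3 - <<'E'
from h import *
z=np.load('w1.npz'); im,d,K,C=[z[k] for k in ('im','d','K','C')]
P=cloud(d,K,C); hsv=cv2.cvtColor(im,cv2.COLOR_BGR2HSV)
w=np.zeros(d.shape,bool); w[160:240,245:325]=1
top=w&(abs(P[...,2]-64)<4)
r=cv2.minAreaRect(P[top][:,:2].astype(np.float32)); print('head top',r,top.sum(),P[top][:,2].mean())
y=w&(cv2.inRange(hsv,(22,90,150),(36,255,255))>0); v,u=np.nonzero(y); c=on_z(u.mean(),v.mean(),64,K,C); print('disc',c)
wh=w&(cv2.inRange(hsv,(0,0,190),(180,60,255))>0)
n,l,st,ce=cv2.connectedComponentsWithStats(wh.astype(np.uint8))
for i in range(1,n):
    q=on_z(*ce[i],28,K,C); print(ce[i],st[i,4],q, np.degrees(np.arctan2(q[1]-c[1],q[0]-c[0])),np.hypot(*(q-c)[:2]))
b=w&(cv2.inRange(hsv,(100,120,80),(125,255,255))>0)&(abs(P[...,2]-28)<4)
print('flange',cv2.minEnclosingCircle(P[b][:,:2].astype(np.float32)))
s=env.state();print(s['ee_pos'],s['ee_rot'])
E
```

```text
head top ((452.8392333984375, -293.45599365234375), (40.30961608886719, 40.207942962646484), 15.825597763061523) 1941 63.01169930282383
disc [ 452.77068317 -293.57032063   64.        ]
[294.5 179. ] 2 [ 473.8665651  -298.55753798   28.        ] -13.300931607941907 21.67737464702154
[306.76 183.72] 25 [ 472.16481098 -311.37415578   28.        ] -42.55197332292155 26.326958424588817
[261.10526316 184.63157895] 19 [ 460.76547673 -268.03088343   28.        ] 72.6179394454112 26.761531653473885
flange ((452.6893310546875, -293.747314453125), 28.102577209472656)
[ 453.22748553 -294.7896668   192.86808817] [ 1.79885238e+02  8.98665998e-02 -7.65649521e+01]
```

The head measures 40 × 40 at (452.8,-293.5) with sides at 15.8° and a lug at about 195.8°, so lugs sit at tool yaw +30° (mod 120). I descend with the jaws part closed.

```bash
python3 -m pendant '[{"xyz":[-0.0013,0,0.02],"roll":-2.4,"jaw":0.3},{"xyz":[-0.0013,0,0.04],"roll":-2.4,"jaw":0.3},{"xyz":[-0.0013,0,0.06],"roll":-2.4,"jaw":0.3},{"xyz":[-0.0013,0,0.085],"roll":-2.4,"jaw":0.3},{"xyz":[-0.0013,0,0.11],"roll":-2.4,"jaw":0.3},{"xyz":[-0.0013,0,0.135],"roll":-2.4,"jaw":0.3},{"xyz":[-0.0013,0,0.15],"roll":-2.4,"jaw":0.3},{"xyz":[-0.0013,0,0.159],"roll":-2.4,"jaw":0.3}]' 45
python3 -m pendant '[{"xyz":[0,0,0],"roll":0,"jaw":0.3},{"xyz":[0,0,0],"roll":0,"jaw":0.6},{"xyz":[0,0,0],"roll":0,"jaw":0.7},{"xyz":[0,0,0],"roll":0,"jaw":0.7},{"xyz":[0,0,0],"roll":0,"jaw":0.7},{"xyz":[0,0,0],"roll":0,"jaw":0.7},{"xyz":[0,0,-0.02],"roll":0,"jaw":0.7},{"xyz":[0,0,-0.06],"roll":0,"jaw":0.7}]' 45
```

```text
time_s: 2.2
ee_pos: [452.0, -295.8, 34.6]
ee_rot: [180.0, -0.0, -74.4]
force: [0.1, -0.4, -0.3]
gripper_width: 63.5
time_s: 3.2
ee_pos: [451.0, -294.1, 93.5]
ee_rot: [179.8, 0.2, -74.4]
force: [0.4, -0.1, -1.1]
gripper_width: 39.9
```

```bash
python3 -m pendant '[{"xyz":[0,0,-0.05],"roll":-5,"jaw":0.7},{"xyz":[-0.035,-0.018,-0.09],"roll":-10,"jaw":0.7},{"xyz":[-0.075,-0.039,-0.12],"roll":-17,"jaw":0.7},{"xyz":[-0.115,-0.06,-0.12],"roll":-25,"jaw":0.7},{"xyz":[-0.155,-0.082,-0.12],"roll":-32,"jaw":0.7},{"xyz":[-0.19,-0.1,-0.12],"roll":-39,"jaw":0.7},{"xyz":[-0.209,-0.11,-0.12],"roll":-39,"jaw":0.7},{"xyz":[-0.209,-0.11,-0.12],"roll":-39,"jaw":0.7}]'
python3 - <<'E'
from h import *
im,d,K,C,p=grab('wrist'); np.savez('w2.npz',im=im,d=d,K=K,C=C); s=env.state(); print(s['ee_pos'],s['ee_rot'],s['gripper_width'],proj(np.array([547,2,98]),K,C))
cv2.imwrite('pics/w2.png',im)
E
```

```text
time_s: 4.2
ee_pos: [502.0, -62.9, 214.3]
ee_rot: [180.0, 0.1, -35.2]
force: [0.5, -0.7, -1.4]
gripper_width: 39.8
[501.83089681 -63.89951148 214.36322577] [ 1.79936116e+02  3.79793422e-02 -3.52930972e+01] 39.710925078791895 [283.2743639  112.52450662]
```

View pics/w2.png

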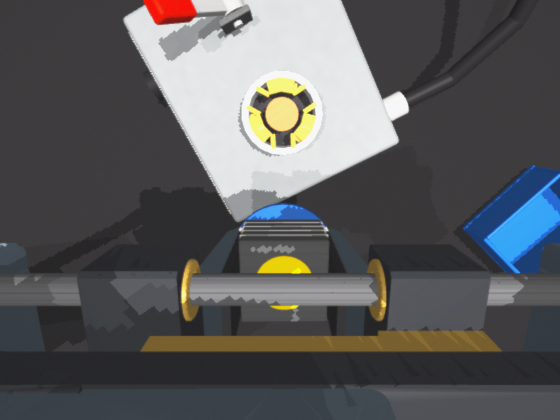

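The port is at (283,112) as predicted, with dark notch gaps in the brass ring at about (283,140) and towards the upper left and upper right. I measure the angles on the mouth plane.

```bash
python3 - <<'E'
from h import *
z=np.load('w2.npz'); im,d,K,C=[z[k] for k in ('im','d','K','C')]
P=cloud(d,K,C); hsv=cv2.cvtColor(im,cv2.COLOR_BGR2HSV)
w=np.zeros(d.shape,bool); w[60:165,230:335]=1
rim=w&(abs(P[...,2]-98)<5)
print('rim z',np.median(P[rim][:,2]),cv2.minEnclosingCircle(P[rim][:,:2].astype(np.float32)))
wh=w&(cv2.inRange(hsv,(0,0,235),(180,30,255))>0); 
cs,_=cv2.findContours(wh.astype(np.uint8),cv2.RETR_EXTERNAL,cv2.CHAIN_APPROX_NONE); c=max(cs,key=cv2.contourArea)
q=np.array([on_z(u,v,98,K,C)[:2] for u,v in c[:,0]]); print('white',cv2.fitEllipse(q.astype(np.float32)))
ctr=np.array(cv2.minEnclosingCircle(P[rim][:,:2].astype(np.float32))[0])
# unwrap the mouth plane: brightness/hue by angle at r=18.5..21
g=cv2.cvtColor(im,cv2.COLOR_BGR2GRAY).astype(np.float32)
A=np.arange(-180,180,2.); prof=[]
for a in A:
    vals=[]
    for r in (18.5,19.5,20.5,21.5):
        u,v=proj(np.array([ctr[0]+r*np.cos(np.radians(a)),ctr[1]+r*np.sin(np.radians(a)),98]),K,C)
        vals.append(im[int(round(v)),int(round(u)),2])
    prof.append(np.mean(vals))
prof=np.array(prof); print(np.array2string(np.c_[A,prof].astype(int)[:, :].reshape(-1,12),max_line_width=150))
dark=prof<100; zc=(np.exp(3j*np.radians(A))*(200-np.minimum(prof,200))).sum(); print('notch angle mod120',np.degrees(np.angle(zc))/3)
cv2.imwrite('pics/port.png',cv2.resize(im[60:165,230:335],(500,500),interpolation=cv2.INTER_CUBIC))
E
```

```text
rim z 96.65935984881554 ((545.5850219726562, 2.3398799896240234), 32.85184097290039)
white ((545.6002197265625, 2.2414982318878174), (63.78784942626953, 64.167724609375), 174.17584228515625)
[[-180  247 -178  247 -176  247 -174  247 -172  247 -170  247]
 [-168  247 -166  247 -164  247 -162  247 -160  247 -158  247]
 [-156  241 -154  218 -152  222 -150  247 -148  247 -146  247]
 [-144  247 -142  219 -140  149 -138   97 -136   83 -134   82]
 [-132   83 -130   83 -128   83 -126   83 -124   83 -122   78]
 [-120   63 -118   61 -116   60 -114   60 -112   60 -110   64]
 [-108   73 -106  152 -104  221 -102  247 -100  247  -98  247]
 [ -96  247  -94  247  -92  245  -90  246  -88  247  -86  247]
 [ -84  247  -82  247  -80  247  -78  247  -76  247  -74  247]
 [ -72  247  -70  247  -68  247  -66  247  -64  247  -62  247]
 [ -60  247  -58  247  -56  247  -54  247  -52  247  -50  247]
 [ -48  247  -46  247  -44  247  -42  247  -40  247  -38  247]
 [ -36  247  -34  206  -32  212  -30  243  -28  247  -26  247]
 [ -24  247  -22  200  -20  141  -18   74  -16   63  -14   63]
 [ -12   63  -10   62   -8 
[... 320 characters left out ...]
  54  247   56  247   58  247]
 [  60  247   62  247   64  247   66  247   68  247   70  247]
 [  72  247   74  247   76  247   78  247   80  247   82  247]
 [  84  243   86  195   88  208   90  228   92  247   94  247]
 [  96  247   98  242  100  193  102  102  104   63  106   61]
 [ 108   53  110   50  112   52  114   52  116   59  118   70]
 [ 120   78  122   82  124   84  126   85  128   87  130   86]
 [ 132   86  134  106  136  178  138  217  140  247  142  247]
 [ 144  247  146  247  148  246  150  247  152  247  154  247]
 [ 156  247  158  247  160  247  162  247  164  247  166  247]
 [ 168  247  170  247  172  247  174  247  176  247  178  247]]
notch angle mod120 -2.6183497307594368
```

View pics/port.png

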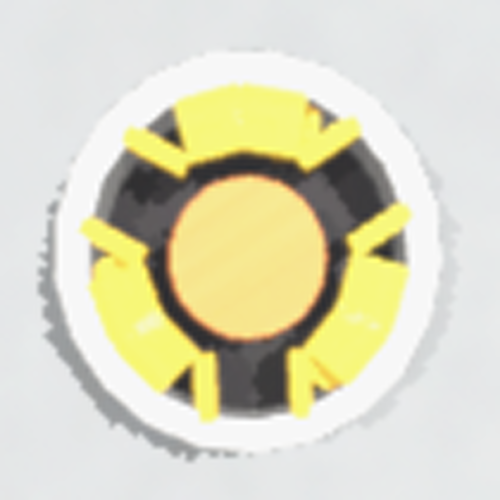

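The notch is at -2.6° (mod 120), so I need tool yaw -32.6. Port relative to the TCP is tool x -2.5, y -79.3. I move above it and descend to just over the mouth.

```bash
python3 -m pendant '[{"xyz":[-0.0025,-0.03,0],"roll":-2.6,"jaw":0.7},{"xyz":[-0.0025,-0.06,0],"roll":-2.6,"jaw":0.7},{"xyz":[-0.0025,-0.0793,0],"roll":-2.6,"jaw":0.7},{"xyz":[-0.0025,-0.0793,0.02],"roll":-2.6,"jaw":0.7},{"xyz":[-0.0025,-0.0793,0.045],"roll":-2.6,"jaw":0.7},{"xyz":[-0.0025,-0.0793,0.065],"roll":-2.6,"jaw":0.7},{"xyz":[-0.0025,-0.0793,0.075],"roll":-2.6,"jaw":0.7},{"xyz":[-0.0025,-0.0793,0.075],"roll":-2.6,"jaw":0.7}]'
python3 -m pendant '[{"xyz":[0,0,0],"roll":0,"jaw":0.7},{"xyz":[0,0,0.002],"roll":0,"jaw":0.7},{"xyz":[0,0,0.004],"roll":0,"jaw":0.7},{"xyz":[0,0,0.006],"roll":0,"jaw":0.7},{"xyz":[0,0,0.008],"roll":0,"jaw":0.7},{"xyz":[0,0,0.01],"roll":0,"jaw":0.7},{"xyz":[0,0,0.01],"roll":0,"jaw":0.7},{"xyz":[0,0,0.01],"roll":0,"jaw":0.7}]'
python3 - <<'E'
from h import *
for i in range(2):
  im,d,K,C,p=grab('scene'); s=env.state(); print(s['ee_pos'].round(1),s['force'].round(1),s['torque'].round(2))
u,v=proj(np.array([546,2,115]),K,C).astype(int)
cv2.imwrite('pics/s3.png',cv2.resize(im[v-60:v+60,u-60:u+100],(800,600),interpolation=cv2.INTER_CUBIC))
E
```

```text
time_s: 5.25
ee_pos: [545.7, 1.5, 139.4]
ee_rot: [179.9, 0.1, -32.8]
force: [0.0, -0.1, -1.0]
gripper_width: 39.8
time_s: 6.25
ee_pos: [546.1, 2.0, 130.0]
ee_rot: [180.0, -0.0, -32.8]
force: [-0.2, 0.4, -1.7]
gripper_width: 39.5
[546.1   2.  130. ] [-0.8 -0.5 -1.4] [-0.01 -0.03 -0.01]
[546.1   2.  130. ] [-0.9  0.2 -1.9] [-0.05 -0.01  0.02]
```

View pics/s3.png

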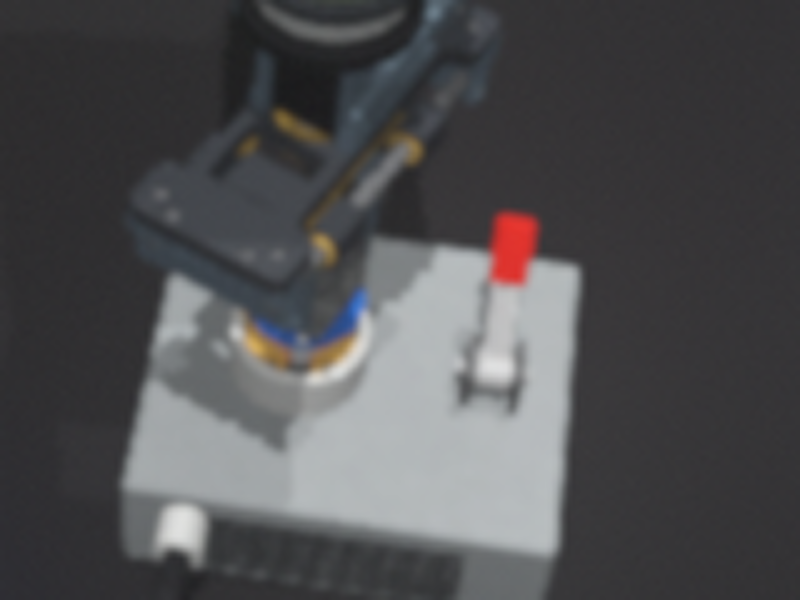

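The module hangs centred over the collar (300,350) with no contact force. The lever (515,250) is clear of the gripper. Descending into the notches.

```bash
python3 -m pendant '[{"xyz":[0,0,0.001],"roll":0,"jaw":0.7},{"xyz":[0,0,0.002],"roll":0,"jaw":0.7},{"xyz":[0,0,0.003],"roll":0,"jaw":0.7},{"xyz":[0,0,0.004],"roll":0,"jaw":0.7},{"xyz":[0,0,0.005],"roll":0,"jaw":0.7},{"xyz":[0,0,0.005],"roll":0,"jaw":0.7},{"xyz":[0,0,0.005],"roll":0,"jaw":0.7},{"xyz":[0,0,0.005],"roll":0,"jaw":0.7}]'
```

```text
time_s: 7.35
ee_pos: [546.1, 2.0, 125.0]
ee_rot: [-180.0, -0.0, -32.8]
force: [-0.9, 0.7, -2.2]
gripper_width: 39.6
```

```bash
python3 -m pendant '[{"xyz":[0,0,0.001],"roll":0,"jaw":0.7},{"xyz":[0,0,0.002],"roll":0,"jaw":0.7},{"xyz":[0,0,0.003],"roll":0,"jaw":0.7},{"xyz":[0,0,0.004],"roll":0,"jaw":0.7},{"xyz":[0,0,0.005],"roll":0,"jaw":0.7},{"xyz":[0,0,0.006],"roll":0,"jaw":0.7},{"xyz":[0,0,0.006],"roll":0,"jaw":0.7},{"xyz":[0,0,0.006],"roll":0,"jaw":0.7}]'
```

```text
time_s: 8.35
ee_pos: [546.1, 2.0, 119.1]
ee_rot: [-180.0, -0.0, -32.8]
force: [0.2, 0.4, 4.6]
gripper_width: 39.7
```

Spring contact (about 6.5 N) matches lugs through the notches. Pushing to about -21.

```bash
python3 -m pendant '[{"xyz":[0,0,0.002],"roll":0,"jaw":0.7},{"xyz":[0,0,0.004],"roll":0,"jaw":0.7},{"xyz":[0,0,0.006],"roll":0,"jaw":0.7},{"xyz":[0,0,0.007],"roll":0,"jaw":0.7},{"xyz":[0,0,0.008],"roll":0,"jaw":0.7},{"xyz":[0,0,0.008],"roll":0,"jaw":0.7},{"xyz":[0,0,0.008],"roll":0,"jaw":0.7},{"xyz":[0,0,0.008],"roll":0,"jaw":0.7}]'
```

```text
time_s: 9.35
ee_pos: [546.1, 2.0, 111.6]
ee_rot: [-180.0, -0.0, -32.8]
force: [-2.2, 0.5, 7.9]
gripper_width: 39.9
```

```bash
python3 -m pendant '[{"xyz":[0,0,0],"roll":6,"jaw":0.7},{"xyz":[0,0,0],"roll":13,"jaw":0.7},{"xyz":[0,0,0],"roll":20,"jaw":0.7},{"xyz":[0,0,0],"roll":27,"jaw":0.7},{"xyz":[0,0,0],"roll":34,"jaw":0.7},{"xyz":[0,0,0],"roll":41,"jaw":0.7},{"xyz":[0,0,0],"roll":48,"jaw":0.7},{"xyz":[0,0,0],"roll":48,"jaw":0.7}]'
python3 - <<'E'
from h import *
s=env.state(); print(s['ee_pos'].round(1),s['ee_rot'].round(1),s['force'].round(1),s['torque'].round(2))
E
```

```text
time_s: 10.35
ee_pos: [547.2, 1.9, 111.9]
ee_rot: [-179.8, -0.0, -80.8]
force: [0.2, -0.1, 7.6]
gripper_width: 39.7
[547.2   1.9 111.9] [-179.8   -0.   -80.8] [ 0.2 -0.1  7.6] [-0.03  0.09  0.02]
```

```bash
python3 -m pendant '[{"xyz":[0,0,0],"roll":3,"jaw":0.7},{"xyz":[0,0,0],"roll":6,"jaw":0.7},{"xyz":[0,0,0],"roll":9,"jaw":0.7},{"xyz":[0,0,0],"roll":11,"jaw":0.7},{"xyz":[0,0,0],"roll":13,"jaw":0.7},{"xyz":[0,0,0],"roll":15,"jaw":0.7},{"xyz":[0,0,0],"roll":17,"jaw":0.7},{"xyz":[0,0,0],"roll":17,"jaw":0.7}]'
python3 - <<'E'
from h import *
s=env.state(); print(s['ee_pos'].round(1),s['ee_rot'].round(1),s['force'].round(1),s['torque'].round(2),s['gripper_width'])
E
```

```text
time_s: 11.35
ee_pos: [546.0, 2.0, 111.8]
ee_rot: [-180.0, -0.1, -97.4]
force: [-2.7, 1.8, 8.9]
gripper_width: 40.2
[546.    2.  111.8] [-1.80e+02 -1.00e-01 -9.74e+01] [-2.7  1.8  8.9] [0.13 0.61 1.71] 40.1596925981791
```

The stop is reached: torque 1.7 N m after 64.6°. I ease the twist by 1.5°, follow the spring up, then release.

```bash
python3 -m pendant '[{"xyz":[0,0,0],"roll":-1.5,"jaw":0.7},{"xyz":[0,0,-0.001],"roll":-1.5,"jaw":0.7},{"xyz":[0,0,-0.002],"roll":-1.5,"jaw":0.7},{"xyz":[0,0,-0.003],"roll":-1.5,"jaw":0.7},{"xyz":[0,0,-0.004],"roll":-1.5,"jaw":0.7},{"xyz":[0,0,-0.005],"roll":-1.5,"jaw":0.7},{"xyz":[0,0,-0.006],"roll":-1.5,"jaw":0.7},{"xyz":[0,0,-0.006],"roll":-1.5,"jaw":0.7}]'
python3 - <<'E'
from h import *
s=env.state(); print(s['ee_pos'].round(1),s['ee_rot'].round(1),s['force'].round(1),s['torque'].round(2),s['gripper_width'])
E
```

```text
time_s: 12.35
ee_pos: [545.2, 1.7, 115.8]
ee_rot: [179.9, -0.0, -96.3]
force: [4.3, -2.4, -24.3]
gripper_width: 39.8
[545.2   1.7 115.8] [179.9  -0.  -96.3] [  4.3  -2.4 -24.3] [-0.43 -0.92  1.01] 39.84692680448734
```

Upward pull resisted with 24 N: it's captured. Relaxing, then opening.

```bash
python3 -m pendant '[{"xyz":[0,0,0.001],"roll":0,"jaw":0.7},{"xyz":[0,0,0.0015],"roll":0,"jaw":0.7},{"xyz":[0,0,0.0015],"roll":0,"jaw":0.5},{"xyz":[0,0,0.0015],"roll":0,"jaw":0.3},{"xyz":[0,0,0.0015],"roll":0,"jaw":0.3},{"xyz":[0,0,0.0015],"roll":0,"jaw":0.3},{"xyz":[0,0,0.0015],"roll":0,"jaw":0.3},{"xyz":[0,0,0.0015],"roll":0,"jaw":0.3}]'
python3 -m pendant '[{"xyz":[0,0,-0.01],"roll":0,"jaw":0.3},{"xyz":[0,0,-0.03],"roll":0,"jaw":0.3},{"xyz":[0,0,-0.06],"roll":0,"jaw":0.3},{"xyz":[0,0,-0.1],"roll":0,"jaw":0.3},{"xyz":[0,0,-0.13],"roll":0,"jaw":0.3},{"xyz":[0.0,0.05,-0.13],"roll":0,"jaw":0.3},{"xyz":[0,0.08,-0.13],"roll":0,"jaw":0.3},{"xyz":[0,0.08,-0.13],"roll":0,"jaw":0.3}]'
python3 - <<'E'
from h import *
im,d,K,C,p=grab('wrist'); np.savez('w4.npz',im=im,d=d,K=K,C=C); s=env.state(); print(s['ee_pos'].round(1),s['ee_rot'].round(1),s['force'].round(1),s['gripper_width'])
P=cloud(d,K,C); hsv=cv2.cvtColor(im,cv2.COLOR_BGR2HSV)
y=(cv2.inRange(hsv,(22,90,150),(36,255,255))>0)&(abs(P[...,2]-147)<12)
print('disc',P[y].mean(0),y.sum())
top=(abs(P[...,2]-P[y][:,2].mean())<4)&(np.hypot(P[...,0]-546,P[...,1]-2)<32)
print(cv2.minAreaRect(P[top][:,:2].astype(np.float32)))
rd=((cv2.inRange(hsv,(0,150,90),(6,255,255))|cv2.inRange(hsv,(174,150,90),(180,255,255)))>0)&(P[...,2]>80)&(P[...,2]<190)
print('red',P[rd].mean(0),P[rd].min(0),P[rd].max(0),rd.sum())
cv2.imwrite('pics/w4.png',im)
E
```

```text
time_s: 13.35
ee_pos: [546.0, 2.0, 115.4]
ee_rot: [180.0, -0.0, -96.3]
force: [-1.0, 0.3, -0.1]
gripper_width: 63.7
time_s: 14.35
ee_pos: [465.1, 10.9, 246.6]
ee_rot: [-179.9, 0.0, -96.3]
force: [0.8, -0.7, 0.6]
gripper_width: 63.9
[466.6  10.8 246.4] [-179.9    0.   -96.3] [ 1.2 -0.2 -0.4] 64.14483498247968
disc [545.50395294   2.18381039 146.50563247] 1020
((545.52734375, 2.1638336181640625), (40.043243408203125, 40.031620025634766), 85.28826141357422)
red [524.64249071  96.5545544  138.07481495] [511.55286171  88.0492408  122.97835086] [537.45056155 107.47042393 147.78160166] 756
```

View pics/w4.png

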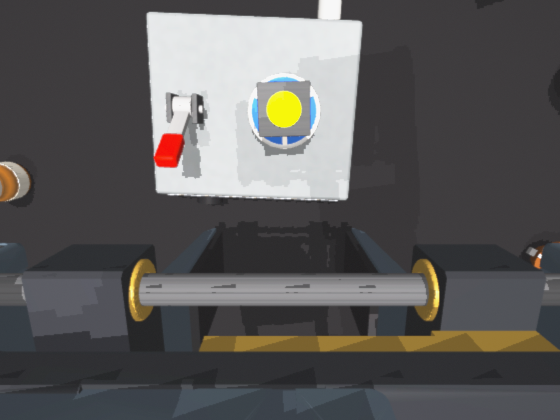

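The module stands free and upright: head at (284,109), disc top z≈147 as expected when locked, yaw as predicted for the stop. The lever is still open with its red grip at (170,150). Next, lever geometry: source yaw, current angle and arc waypoints.

```bash
python3 - <<'E'
from h import *
z=np.load('w4.npz'); im,d,K,C=[z[k] for k in ('im','d','K','C')]
P=cloud(d,K,C); hsv=cv2.cvtColor(im,cv2.COLOR_BGR2HSV)
top=(abs(P[...,2]-69)<5).astype(np.uint8); top[:,:120]=0; top[:22,310:]=0
top=cv2.morphologyEx(top,cv2.MORPH_OPEN,np.ones((5,5)))
cs,_=cv2.findContours(top,cv2.RETR_EXTERNAL,cv2.CHAIN_APPROX_NONE); c=max(cs,key=cv2.contourArea)
q=np.array([P[v,u,:2] for u,v in c[:,0]]).astype(np.float32); r=cv2.minAreaRect(q); print(r)
yaw=((r[2]+45)%90)-45; print('yaw',yaw); a=np.radians(yaw); X=np.array([np.cos(a),np.sin(a)]);Y=np.array([-X[1],X[0]])
port=np.array([545.5,2.2]); piv=port+92*Y; print('pivot',piv,'port in src',(port-np.array(r[0]))@X,(port-np.array(r[0]))@Y)
rd=((cv2.inRange(hsv,(0,150,90),(6,255,255))|cv2.inRange(hsv,(174,150,90),(180,255,255)))>0)&(P[...,2]>80)&(P[...,2]<190)
Q=P[rd]; l=np.c_[(Q[:,:2]-piv)@X,(Q[:,:2]-piv)@Y,Q[:,2]-85]
for k in range(3): print('red src axes',k,np.percentile(l[:,k],[2,50,98]).round(1))
upper=l[(l[:,2]>np.percentile(l[:,2],60))]
ang=np.degrees(np.arctan2(l[:,0],l[:,2])); print('ang',np.percentile(ang,[5,50,95]),'r max',np.percentile(np.hypot(l[:,0],l[:,2]),[2,98]))
s=env.state(); T=T_tool(s); R0=T[:3,:3]
for th in [-33,-25,-10,5,20,35,50,62,70,76]:
    t=np.radians(th); g=np.array([*(piv+56*np.sin(t)*X),86+56*np.cos(t)-19])
    print(th,np.round(g,1),'tool',np.round(R0.T@(g-T[:3,3]),1))
print('roll',-( (yaw-90)-s['ee_rot'][2]),s['ee_pos'])
E
```

```text
((549.8582153320312, 31.96331787109375), (200.36083984375, 170.27236938476562), 81.595947265625)
yaw -8.404052734375
pivot [558.94607627  93.21210377] port in src 0.0385814796287649 -30.08068554813122
red src axes 0 [-46.6 -34.4 -22.6]
red src axes 1 [-9.1 -1.9  7.2]
red src axes 2 [39.6 54.8 62. ]
ang [-38.23432288 -31.84440173 -29.49974796] r max [45.94088643 74.56990267]
-33 [528.8  97.7 114. ] tool [-93.2 -52.  132.6]
-25 [535.5  96.7 117.8] tool [-92.9 -58.8 128.8]
-10 [549.3  94.6 122.1] tool [-92.4 -72.8 124.5]
5 [563.8  92.5 122.8] tool [-91.8 -87.4 123.9]
20 [577.9  90.4 119.6] tool [ -91.3 -101.6  127.1]
35 [590.7  88.5 112.9] tool [ -90.8 -114.6  133.9]
50 [601.4  86.9 103. ] tool [ -90.4 -125.3  143.8]
62 [607.9  86.   93.3] tool [ -90.2 -131.8  153.5]
70 [611.   85.5  86.2] tool [ -90.1 -135.   160.6]
76 [612.7  85.3  80.5] tool [ -90.  -136.7  166.2]
roll 2.1340756666557468 [466.59977484  10.76764351 246.44844134]
```

```bash
python3 -m pendant '[{"xyz":[-0.035,-0.02,0],"roll":2,"jaw":0.35},{"xyz":[-0.07,-0.04,0.01],"roll":2,"jaw":0.35},{"xyz":[-0.093,-0.052,0.03],"roll":2,"jaw":0.35},{"xyz":[-0.093,-0.052,0.06],"roll":2,"jaw":0.35},{"xyz":[-0.093,-0.052,0.09],"roll":2,"jaw":0.35},{"xyz":[-0.093,-0.052,0.115],"roll":2,"jaw":0.35},{"xyz":[-0.093,-0.052,0.131],"roll":2,"jaw":0.35},{"xyz":[-0.093,-0.052,0.131],"roll":2,"jaw":0.35}]' 8
python3 -m pendant '[{"xyz":[0,0,0],"roll":0,"jaw":0.6},{"xyz":[0,0,0],"roll":0,"jaw":0.8},{"xyz":[0,0,0],"roll":0,"jaw":0.9},{"xyz":[0,0,0],"roll":0,"jaw":0.9},{"xyz":[0,0,0],"roll":0,"jaw":0.9},{"xyz":[0,0,0],"roll":0,"jaw":0.9},{"xyz":[0,0,0],"roll":0,"jaw":0.9},{"xyz":[0,0,0],"roll":0,"jaw":0.9}]' 8
```

```text
time_s: 15.4
ee_pos: [528.7, 97.4, 113.0]
ee_rot: [179.9, -0.0, -98.3]
force: [0.5, -1.2, -0.2]
gripper_width: 59.4
time_s: 16.4
ee_pos: [528.4, 97.5, 114.7]
ee_rot: [-180.0, -0.0, -98.3]
force: [-0.6, -0.6, 2.5]
gripper_width: 17.6
```

```bash
python3 -m pendant '[{"xyz":[0,-0.0087,-0.0044],"roll":0,"jaw":0.9},{"xyz":[0,-0.018,-0.0073],"roll":0,"jaw":0.9},{"xyz":[0,-0.0277,-0.0085],"roll":0,"jaw":0.9},{"xyz":[0,-0.0375,-0.008],"roll":0,"jaw":0.9},{"xyz":[0,-0.047,-0.0058],"roll":0,"jaw":0.9},{"xyz":[0,-0.056,-0.002],"roll":0,"jaw":0.9},{"xyz":[0,-0.0642,0.0034],"roll":0,"jaw":0.9},{"xyz":[0,-0.0713,0.01],"roll":0,"jaw":0.9}]' 8
python3 -m pendant '[{"xyz":[0,-0.0025,0.003],"roll":0,"jaw":0.9},{"xyz":[0,-0.0048,0.0062],"roll":0,"jaw":0.9},{"xyz":[0,-0.0068,0.0095],"roll":0,"jaw":0.9},{"xyz":[0,-0.0087,0.0129],"roll":0,"jaw":0.9},{"xyz":[0,-0.011,0.0183],"roll":0,"jaw":0.9},{"xyz":[0,-0.0122,0.022],"roll":0,"jaw":0.9},{"xyz":[0,-0.0127,0.024],"roll":0,"jaw":0.9},{"xyz":[0,-0.0127,0.024],"roll":0,"jaw":0.9}]' 8
```

```text
time_s: 17.4
ee_pos: [602.1, 86.7, 106.7]
ee_rot: [-179.6, 0.0, -98.3]
force: [2.6, -2.0, 10.9]
gripper_width: 18.0
time_s: 18.4
ee_pos: [617.6, 84.4, 83.4]
ee_rot: [-179.2, 0.1, -98.2]
force: [7.7, -4.0, 7.1]
gripper_width: 18.1
```

```bash
python3 -m pendant '[{"xyz":[0,0,0],"roll":0,"jaw":0.6},{"xyz":[0,0,0],"roll":0,"jaw":0.4},{"xyz":[0,0,0],"roll":0,"jaw":0.4},{"xyz":[0,0,-0.02],"roll":0,"jaw":0.4},{"xyz":[0,0,-0.07],"roll":0,"jaw":0.4},{"xyz":[0,0.03,-0.12],"roll":0,"jaw":0.4},{"xyz":[0,0.09,-0.16],"roll":0,"jaw":0.4},{"xyz":[0,0.14,-0.16],"roll":0,"jaw":0.4}]' 8
cat > chk.py <<'E'
from h import *
import sys
im,d,K,C,p=grab('wrist'); s=env.state(); print(s['ee_pos'].round(1),s['ee_rot'].round(1),s['force'].round(1),s['time_s'])
P=cloud(d,K,C); hsv=cv2.cvtColor(im,cv2.COLOR_BGR2HSV)
a=np.radians(-8.4); X=np.array([np.cos(a),np.sin(a)]);Y=np.array([-X[1],X[0]]); piv=np.array([558.9,93.2])
rd=((cv2.inRange(hsv,(0,150,90),(6,255,255))|cv2.inRange(hsv,(174,150,90),(180,255,255)))>0)&(P[...,2]>75)&(P[...,2]<190)
Q=P[rd]; l=np.c_[(Q[:,:2]-piv)@X,(Q[:,:2]-piv)@Y,Q[:,2]-85]
for k in range(3): print('red',k,np.percentile(l[:,k],[2,50,98]).round(1))
tp=abs(l[:,1])<6; f=np.polyfit(l[tp,0],l[tp,2],1); print('top-face slope angle from upright',90+np.degrees(np.arctan(f[0])), 'fit line at x=58:',np.polyval(f,56))
y=(cv2.inRange(hsv,(22,90,150),(36,255,255))>0)&(abs(P[...,2]-147)<14); print('disc',P[y].mean(0))
cv2.imwrite(sys.argv[1],im)
E
python3 chk.py pics/w5.png
```

```text
time_s: 19.4
ee_pos: [473.0, 106.1, 242.8]
ee_rot: [-179.7, 0.1, -98.3]
force: [-0.9, 1.1, 1.2]
gripper_width: 54.7
[463.7 106.1 241.7] [179.6  -0.  -98.2] [-8.7 -0.8 -1.4] 19.45
red 0 [28.7 41.4 54.8]
red 1 [-8.  -0.2  8. ]
red 2 [34.8 46.9 54.1]
top-face slope angle from upright 126.17537987375309 fit line at x=58: 56.6396988911617
disc [545.56019446   2.36782583 146.42721121]
```

View pics/w5.png

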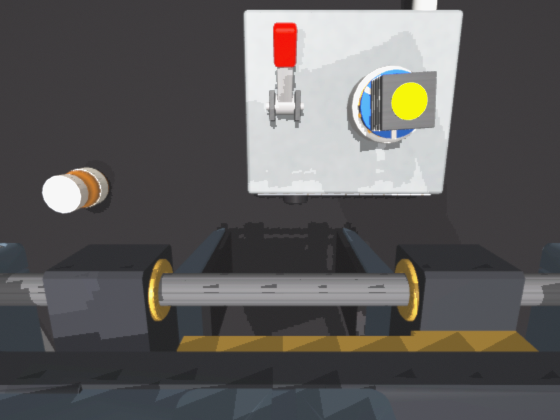

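The module hasn't moved. The lever (285,45) is past upright but only about 40–45° over: it came part way back as the fingers withdrew. I'll press it down from above with shut fingers.

```bash
python3 -m pendant '[{"xyz":[0,0,0],"roll":0,"jaw":1},{"xyz":[0,0,0],"roll":0,"jaw":1},{"xyz":[0,0,0],"roll":0,"jaw":1},{"xyz":[0,0,0],"roll":0,"jaw":1},{"xyz":[0,0,0],"roll":0,"jaw":1},{"xyz":[0,0,0],"roll":0,"jaw":1},{"xyz":[0,0,0],"roll":0,"jaw":1},{"xyz":[0,0,0],"roll":0,"jaw":1}]' 20
python3 chk.py pics/w6.png
python3 - <<'E'
from h import *
s=env.state(); T=T_tool(s); a=np.radians(-8.4); X=np.array([np.cos(a),np.sin(a)]); piv=np.array([558.9,93.2])
for z in (165,112): g=np.array([*(piv+58*X),z]); print(np.round(T[:3,:3].T@(g-T[:3,3]),1))
E
```

```text
time_s: 20.45
ee_pos: [472.9, 105.6, 240.5]
ee_rot: [-180.0, -0.0, -98.3]
force: [0.4, -0.3, 0.6]
gripper_width: 0.2
[472.9 105.6 240.5] [-180.    -0.   -98.3] [-0.1 -0.5 -0.9] 20.5
red 0 [28.5 41.5 54.7]
red 1 [-8.  -0.2  8. ]
red 2 [34.3 46.9 53.9]
top-face slope angle from upright 126.18468120232185 fit line at x=58: 56.613875630135375
disc [545.53300113   2.39796934 146.4579188 ]
[  -0.  -144.9   75.5]
[  -0.  -144.9  128.5]
```

```bash
python3 -m pendant '[{"xyz":[0,-0.04,0],"roll":0,"jaw":1},{"xyz":[0,-0.09,0],"roll":0,"jaw":1},{"xyz":[0,-0.13,0],"roll":0,"jaw":1},{"xyz":[0,-0.145,0.03],"roll":0,"jaw":1},{"xyz":[0,-0.145,0.06],"roll":0,"jaw":1},{"xyz":[0,-0.145,0.08],"roll":0,"jaw":1},{"xyz":[0,-0.145,0.09],"roll":0,"jaw":1},{"xyz":[0,-0.145,0.095],"roll":0,"jaw":1}]' 20
python3 -m pendant '[{"xyz":[0,0,0.004],"roll":0,"jaw":1},{"xyz":[0,0,0.008],"roll":0,"jaw":1},{"xyz":[0,0,0.012],"roll":0,"jaw":1},{"xyz":[0,0,0.016],"roll":0,"jaw":1},{"xyz":[0,0,0.02],"roll":0,"jaw":1},{"xyz":[0,0,0.024],"roll":0,"jaw":1},{"xyz":[0,0,0.028],"roll":0,"jaw":1},{"xyz":[0,0,0.031],"roll":0,"jaw":1}]' 20
```

```text
time_s: 21.5
ee_pos: [616.5, 84.7, 145.3]
ee_rot: [-180.0, -0.0, -98.3]
force: [-0.1, 0.2, -0.6]
gripper_width: 0.5
time_s: 22.5
ee_pos: [615.9, 84.7, 113.8]
ee_rot: [179.9, -0.0, -98.3]
force: [2.2, -0.5, 2.0]
gripper_width: 0.6
```

```bash
python3 -m pendant '[{"xyz":[0,0,0.001],"roll":0,"jaw":1},{"xyz":[0,0,0.002],"roll":0,"jaw":1},{"xyz":[0,0,0.003],"roll":0,"jaw":1},{"xyz":[0,0,0.004],"roll":0,"jaw":1},{"xyz":[0,0,0.004],"roll":0,"jaw":1},{"xyz":[0,0,0.004],"roll":0,"jaw":1},{"xyz":[0,0,0.004],"roll":0,"jaw":1},{"xyz":[0,0,0.004],"roll":0,"jaw":1}]' 20
```

```text
time_s: 23.5
ee_pos: [616.5, 84.6, 111.2]
ee_rot: [-180.0, -0.0, -98.3]
force: [0.6, -0.7, 5.9]
gripper_width: 0.6
```

```bash
python3 -m pendant '[{"xyz":[0,0,0.001],"roll":0,"jaw":1},{"xyz":[0,0,0.002],"roll":0,"jaw":1},{"xyz":[0,0,0.002],"roll":0,"jaw":1},{"xyz":[0,0,0.002],"roll":0,"jaw":1},{"xyz":[0,0,0.002],"roll":0,"jaw":1},{"xyz":[0,0,0.002],"roll":0,"jaw":1},{"xyz":[0,0,0.002],"roll":0,"jaw":1},{"xyz":[0,0,0.002],"roll":0,"jaw":1}]' 20
```

```text
time_s: 24.5
ee_pos: [616.6, 84.6, 110.6]
ee_rot: [-179.9, 0.0, -98.3]
force: [-1.5, -0.7, 12.2]
gripper_width: 0.4
```

Force doubled for 0.6 mm, so the lever is on its stop. Retracting and checking.

```bash
python3 -m pendant '[{"xyz":[0,0,-0.02],"roll":0,"jaw":1},{"xyz":[0,0,-0.06],"roll":0,"jaw":1},{"xyz":[0,0,-0.11],"roll":0,"jaw":1},{"xyz":[0,0.04,-0.13],"roll":0,"jaw":1},{"xyz":[0,0.09,-0.13],"roll":0,"jaw":1},{"xyz":[0,0.14,-0.13],"roll":0,"jaw":1},{"xyz":[0,0.145,-0.13],"roll":0,"jaw":1},{"xyz":[0,0.145,-0.13],"roll":0,"jaw":1}]' 20
python3 chk.py pics/w7.png
python3 - <<'E'
from h import *
im,d,K,C,p=grab('scene'); w=cv2.imread('pics/w7.png')
u,v=proj(np.array([560,30,90]),K,C).astype(int)
cv2.imwrite('pics/fin.png',np.hstack([cv2.resize(w[0:240,180:500],(400,300)),cv2.resize(im[v-60:v+60,u-80:u+80],(400,300),interpolation=cv2.INTER_CUBIC)]))
z=np.load('scene0.npz')
df=cv2.absdiff(im,z['im']).max(2)
for n,P in dict(jar=(None),).items(): pass
# bystander check: change in colour masks between first and last scene pictures
for nm,lo,hi in (('blue',(105,150,60),(125,255,255)),('yellow',(22,120,120),(36,255,255))):
    for i in (z['im'],im):
        m=cv2.inRange(cv2.cvtColor(i,cv2.COLOR_BGR2HSV),lo,hi); n,l,st,ce=cv2.connectedComponentsWithStats(m)
        print(nm,[ce[k].round(1).tolist() for k in range(1,n) if st[k,4]>100])
E
```

```text
time_s: 25.5
ee_pos: [472.8, 105.6, 238.4]
ee_rot: [180.0, -0.0, -98.3]
force: [0.3, -0.9, 0.0]
gripper_width: 0.5
[473.6 105.5 238.3] [-180.    -0.   -98.3] [-0.4 -0.9 -0.1] 25.55
red 0 [40.5 54.9 68.5]
red 1 [-8.1 -0.1  7.9]
red 2 [16.1 21.  25.2]
top-face slope angle from upright 105.61035706542958 fit line at x=58: 21.41952717554904
disc [545.47742271   2.35336598 146.42325324]
blue [[415.0, 29.1], [552.6, 51.5], [196.5, 305.8]]
blue [[552.6, 51.5], [409.6, 56.9], [196.5, 305.8]]
yellow [[119.6, 262.1], [489.2, 344.6], [62.4, 384.1]]
yellow [[119.6, 262.1], [489.2, 344.6], [62.4, 384.1]]
```

View pics/fin.png

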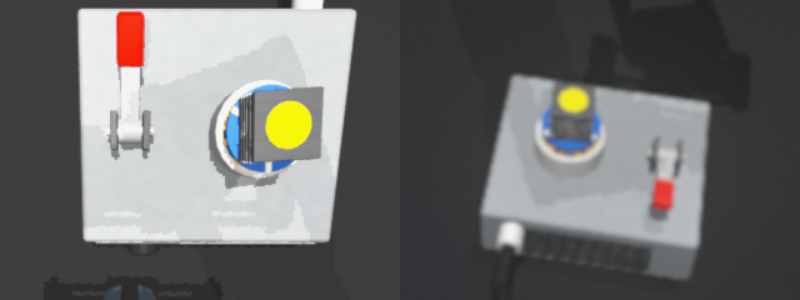

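The lever's grip slopes 15.6°, so it is 74.4° beyond upright: fully over. The module is locked and unmoved, and the bin and screwdriver sit on the same pixels as at the start. Handing in.

```bash
python3 -c "
from workcell import env
print(env.job_done())"
```

```text
the job is handed in; nothing more can be done
None
```

The lamp module is locked in the port and the cam lever is fully over. I handed the job in at about 25.6 s on the robot's clock.

**Module:**
- I pushed it down against the spring and turned it about 64° clockwise to the stop, where the torque rose to 1.7 N m.
- It held against a 24 N upward pull. After release its top stood at z ≈ 146.4 mm, against 147 expected when locked. It did not move while I worked the lever.

**Lever:**
- The first swing, holding the grip end, left it only about 50° past upright when I let go, probably because the grip slipped.
- I pressed it down with shut fingers until it met the stop (12 N). It then measured 74.4° beyond upright, against 74 nominal.

**Other checks:**
- The bin and screwdriver are on the same pixels as at the start.
- I did not measure the jar again at the end. The arm never went near it.
- The wrist camera read heights about 1 mm low throughout, and the two cameras put the port 1.7 mm apart. Neither affected the fit.

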